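Clear the cracked pendant and hold the gluing press open

ROBOT

A 6-joint arm with a two-finger parallel gripper is mounted at the origin on the work surface. World frame = base frame: x ahead of the robot, y to its left, z up, the work surface at z = 0. Lengths are in m, angles in rad, forces in N, time in s.
With the tool pointing down it reaches from about 0.275 to 1 m from the base axis. Payload 8.4 kg.
Tool frame: the origin (TCP) lies at the centre of the arm's flange, where the gripper is bolted on; the fingertips stand 173 mm ahead of it and the grasp point (between the pads) lies 155 mm ahead of it; z points along the fingers, y is the line along which they close (so a half turn about z gives the same grasp; the last joint's range is limited). The gripper opens to 85 mm and grips with 20 to 120 N. Pads are 22 mm wide; open, the fingers measure 114 mm over their backs; the gripper's body (76 mm by 85 mm) begins 54 mm behind the grasp point. The pads swing forward as they close: fully open they stand 13 mm farther back than shut.
Start: joints at [-1.138, 0.353, 1.633, -0, 1.155, -0.002], TCP at [0.263, -0.567, 0.405] pointing down, gripper open.
Joint ranges: [-2.63, 2.63], [-0.92, 2.1], [0.06, 2.66], [-1.3, 4.44], [0, 2.69], [-3.02, 3.02]. Speed limits (rad/s): [2.22, 2.22, 2.79, 3.14, 3.14, 3.14].

INTERFACE

Orientations are given as a unit quaternion [w, x, y, z].
In Python, from rig import get_obs, imaging, hand_in gives the robot as it stands.
- The arm moves only by the shell command python3 -m inch 'ROWS'. ROWS is JSON, a list that holds one entry, the list of rows, each a list of 5 numbers: the shift along the world's x, y, z in units of 25 mm (1.0 is 25 mm), then the turn about the world's z in rad, then the finger opening in mm, from 0 to 85.4. A call has 1 to 10 rows; each row is the pose to reach, as a shift and turn from the pose commanded when the call began; what a row does not reach only later rows make up. A row lasts 1/10 s, in which the tool goes at most 50 mm and 8.59 degrees, less where a joint would pass 70% of its speed; a pose out of reach is approached as far as the arm can. A call with a gripper value outside its range is refused whole. The fingers move at their own pace and stop on an object; the grip force is fixed at half the most. Time passes only in rows, so rows that repeat a pose let the fingers close. It gives the time, the measured TCP pose, the force, the opening and the grip force at its end, in the units of the state.
- get_obs(): the state, without advancing time (a new reading comes with each control period).
- imaging.get_image(name): name is "scene" or "top" or "wrist"; returns the picture (420x560x3 uint8, blue, green, red); there is no depth.
- imaging.camera_model(name): a dict with "fov_y" (degrees; the focal length in pixels is half the picture's height over the tangent of half this angle, whatever the lens; pixels are square), "cx", "cy" (the principal point, pixels), "R" (3x3) and "t" (3): a world point X has camera coordinates R X + t. Camera axes: x right, y down, z forward; pixel columns grow to the right and rows downward; lengths in m; the calibration is good to about 2 mm. A picture is of the moment at which its call begins: read the wrist's pose just before it. camera_model takes no time and is no camera call; for the wrist camera it gives the pose at the moment of the call.
- hand_in(): hands the job in; it is judged then, once.
The state is a dict: "time_s": time; "joint_pos": joint angles; "qvel": joint speeds; "joint_torque": joint torques, N m; "position": TCP position; "ee_rot": TCP orientation; "ft_force": force on the tool from outside, world axes, zero at the start; "moment": the same for the moment, N m; "width": finger opening in m; "finger_force": force on a finger pad.
Only numpy, scipy, OpenCV 4.12 (cv2) and the standard library are available. Lean on these libraries where they do the work, as an engineer would, in place of code of your own. Each camera call takes 0.05 s, during which the arm holds its last target. There are 200 camera calls.

TASK

The cracked pendant on the loading table of the green gluing press is a reject: drop it into the wire basket. Then swing the press's red-handled cam lever up until it stands straight up, where the foot is lifted highest, and finish while still holding the lever there, so that I can slide the next pendant under the foot. Leave the basket, the bowls, the jar and the pliers where they are.

Things in the scene. Friction and masses are not known exactly. Their poses are not given: they have to be found in the camera images.
- press: Green C-frame gluing press bolted to the bench, 98 mm high. Origin: bench top, under its plunger axis; z up, -x = front, +y = side the lever points to at rest. Base x -140 to 65, y +-45 mm, 22 mm high. Loading table: black pad, x -134 to -42, y +-38 mm, top 24 mm above the bench. Column at x 35 to 65 mm; barrel 44 mm across, z 52 to 98 mm. A spring (about 25 N) pushes its foot down.
- pendant: The reject: round brass pendant, diameter 32 mm, straight brass edge 6 mm high, domed blue stone with white cracks, 11 mm high in all, about 30 g. Lies flat on the loading table about 100 mm in front of the plunger axis. Origin: centre of the underside, z up. A wire loop sticks out to 21 mm on its -x side (within 0.5 rad of the press's -x): grip it across its y.
- basket: Steel wire reject basket standing loose on the bench, empty, open at the top: 130 mm (x) by 110 mm (y) by 50 mm high, walls 3 mm, floor 4 mm above the bench, 0.3 kg. Origin: centre of the underside, z up.
- cam_lever (a joint): Cam lever angle (rad) about a level pin along the press's x: 0 = rest, lever level, pointing to the press's +y; grows as the handle swings up; 1.571 = straight up = highest lift; beyond it the foot sinks again; stop at 2.2. Springs always push it back towards 0 (about 6 N at the handle at first, 2 N when upright): it does not stay up by itself.
- lever_grip (a point): Middle of the red handle at the lever's end, a freely revolving round sleeve parallel to the pin (diameter 19 mm, x -11 to -63 mm from the lever), so it stays level at every lever angle. 89 mm from the pin and level with it at rest, 37 mm towards the press's front (-x) from the plunger axis. Can be pinched from above across the press's y. Lever bar 10 mm thick, in the plane of the plunger axis.
- lever_pin (a point): Centre of the lever's pin, on the plunger axis, 116 mm above the bench at rest. It rises with the foot by 12 mm x sin(lever angle), so by 12 mm when the lever is upright.
- foot_pad (a point): Centre of the underside of the round pressing foot (32 mm in diameter): 27 mm above the bench at rest (3 mm over the anvil), 39 mm at the highest lift.
- bead_bowl: Bystander: white ceramic bowl with green beads, 90 mm in diameter, 34 mm high. Origin: centre of the underside.
- brass_bowl: Bystander: brass bowl with metal beads, 80 mm in diameter, 32 mm high. Origin: centre of the underside.
- jar: Bystander: small corked glass jar with orange beads, 42 mm in diameter, 63 mm high. Origin: centre of the underside.
- pliers: Bystander: small pliers with black handles, 132 mm long (x from -90 to +41 mm), 52 mm wide, 11 mm high, lying flat. Origin: by the joint, on the bench.
Mind the look-alikes: they are no part of the job. Several things have the shape of the pendant; the one meant has the colours described above. Of the things that look like the press, take the one that is farthest from the robot's base at the start.

How it is judged:
On the way, in this order (a step that is already met when the one before it is completed fails the run):
1. the cracked pendant lies in the wire basket, let go (x of pendant in the frame of basket between -0.062 and 0.062 m and y of pendant in the frame of basket between -0.052 and 0.052 m and z of pendant in the frame of basket between -0.002 and 0.035 m and contact force between the fingers and pendant below 0.1 N and linear speed of pendant below 0.02 m/s), for 0.2 s.
2. the lever is held by the fingers at the cam's highest lift (value of joint cam_lever between 1.37 and 1.77 rad and velocity of joint cam_lever between -0.15 and 0.15 rad/s and contact force between the fingers and cam_lever above 1 N), for 0.3 s.
At the end, for the whole second after the job is handed in: Fingers still on the cam lever (over 1 N), lever still and within 0.2 rad of straight up (joint 1.37 to 1.77), so the foot is within 0.3 mm of its highest; pendant at rest in the upright wire basket, not touched by the fingers (all of step 1 and all of step 2 and angle between basket's own z axis and vertical below 0.1 rad); the arm keeps its last pose, push and grip.
It fails at once if a bowl, the jar or the pliers are moved by more than 20 mm (distance of any of bead_bowl, brass_bowl, jar, pliers from where it was at the start of the episode above 0.02 m).
It fails at once if the basket is pushed more than 30 mm away (distance of basket from where it was at the start of the episode above 0.03 m).
It also fails if it takes over 48 s, if anything falls off the work surface, if the arm or the gripper's body presses on something with over 40 N, if the wrist force passes 120 N, or if a joint passes its speed limit or range.

## Working session

There is one attempt and no reset: what is moved stays moved. The work goes in short steps, Python scripts to look and compute and a shell command to move; the robot and the scene stay as the last step left them, time stands still between calls to the robot, and variables do not carry over. Pictures are saved under pics/ and viewed, at most 10 in all, crops included, and the job is handed in when it is done.

```bash
mkdir -p pics; ls
python3 - <<'E'
from rig import get_obs, imaging
import cv2
for n in("scene","top"):
    cv2.imwrite(f"pics/{n}0.png",imaging.get_image(n)); m=imaging.camera_model(n); print(n,m)
print(get_obs())
E
```

```text
pics
scene {'fov_y': 56.966612255635425, 'cx': 280.9478093102217, 'cy': 208.11611768312198, 'R': array([[ 0.49271537,  0.87016743,  0.00634098],
       [ 0.64889016, -0.36254669, -0.6689555 ],
       [-0.57980439,  0.33371926, -0.74327541]]), 't': array([-0.29624393, -0.28997299,  1.20304249])}
top {'fov_y': 52.09780810025575, 'cx': 276.15467821471924, 'cy': 201.4033052234354, 'R': array([[ 0.01770484, -0.99979546,  0.00977624],
       [-0.99571416, -0.01851859, -0.09061114],
       [ 0.09077364, -0.00813008, -0.99583836]]), 't': array([-0.0180974 ,  0.57339958,  0.89923379])}
{'time_s': 0.1, 'joint_pos': array([-1.13840909e+00,  3.53593570e-01,  1.63404433e+00, -1.38381916e-05,
        1.15521267e+00, -2.39758193e-03]), 'qvel': array([-0.00035804, -0.00179011, -0.00188588, -0.00196391,  0.00109122,
       -0.00062341]), 'joint_torque': array([-6.46706994e-04, -6.06358552e+01, -3.42820716e+01, -3.46624438e-05,
        4.02807374e-03,  6.81553288e-06]), 'position': array([ 0.26317289, -0.56666421,  0.40403406]), 'ee_rot': array([-6.13126899e-04,  9.76462388e-01,  2.15686833e-01, -1.40365914e-04]), 'ft_force': array([-0.08381553,  1.39457269,  0.09454379]), 'moment': array([ 0.01083354,  0.02695909, -0.0152632 ]), 'finger_force': 0.0, 'width': 0.08594491895155248}
```

View pics/scene0.png

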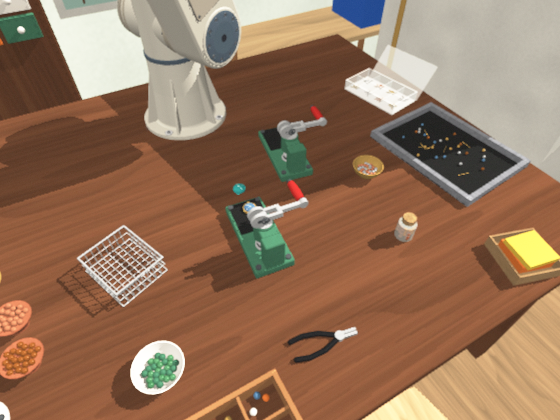

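View pics/top0.png

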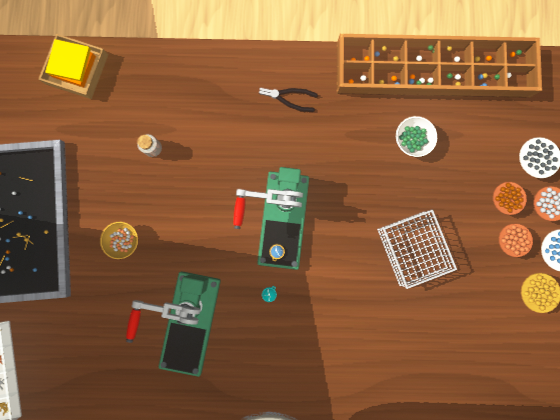

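The top view shows the far press, with the pendant on its table at (277,252) and its lever grip at (239,209). The basket is at (417,249). The near press and the teal pendant at (269,295) are look-alikes.

Run:
```python
import cv2
a=cv2.imread("pics/top0.png")[155:275,220:320]; b=cv2.imread("pics/scene0.png")[170:280,215:315]
cv2.imwrite("pics/ca.png",cv2.resize(a,None,fx=5,fy=5,interpolation=2)); cv2.imwrite("pics/cb.png",cv2.resize(b,None,fx=5,fy=5,interpolation=2))
```

```text
(no output)
```

View pics/ca.png

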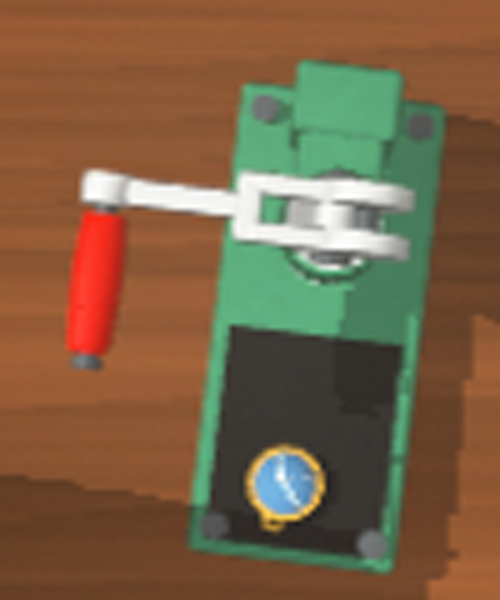

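View pics/cb.png

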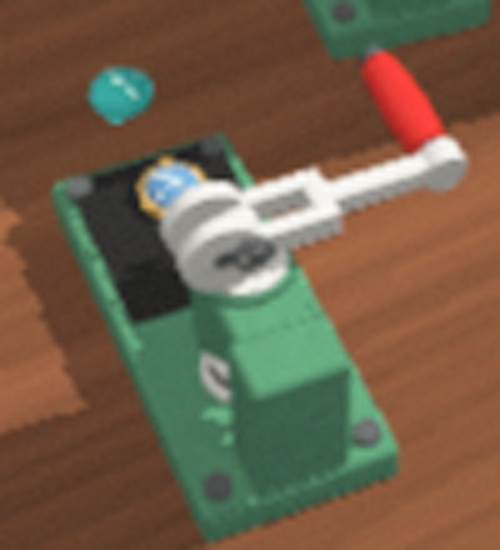

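```bash
cat > h.py <<'E'
import numpy as np
from rig import imaging
from scipy.optimize import least_squares
def cam(n):
    m=imaging.camera_model(n); f=210/np.tan(np.radians(m['fov_y']/2)); return np.array([[f,0,m['cx']],[0,f,m['cy']],[0,0,1]]),np.array(m['R']),np.array(m['t'])
def proj(c,X):
    K,R,t=c; p=(K@(R@np.atleast_2d(X).T+t[:,None])).T; return p[:,:2]/p[:,2:]
def back(c,p,z):
    K,R,t=c; d=R.T@np.linalg.inv(K)@[p[0],p[1],1]; o=-R.T@t; return o+d*(z-o[2])/d[2]
def place(q,P): c,s=np.cos(q[2]),np.sin(q[2]); return np.array(P)@np.array([[c,s,0],[-s,c,0],[0,0,1]])+[q[0],q[1],0]
def fit(obs,q0):  # obs: (cam, P list, px list)
    r=lambda q:np.concatenate([(proj(c,place(q,P))-p).ravel() for c,P,p in obs])
    s=least_squares(r,q0,loss='soft_l1'); return s.x,r(s.x).reshape(-1,2).round(1)
E
python3 - <<'E'
from h import *
T,S=cam("top"),cam("scene")
t=lambda *p:(np.array(p)+.5)/5-.5+[220,155]
s=lambda *p:(np.array(p)+.5)/5-.5+[215,170]
C=np.array([[-.14,.045,.022],[-.14,-.045,.022],[.065,.045,.022],[.065,-.045,.022]])
H=[[-.011,.089,.116],[-.063,.089,.116]]
pt=t((192,548),(390,572),(245,85),(443,105)); ps=s((225,135),(55,185),(395,455),(205,525))
for o in ([(T,C,pt)],[(S,C,ps)],[(T,C,pt),(S,C,ps)]):
    q,e=fit(o,[.6,0,0]); print("press",q.round(4),e.tolist())
print("lever mid pred",place(q,[[-.037,.089,.116]]), "pin",place(q,[[0,0,.116]]))
print("handle top view", back(T,t((97,282))[0],.116), "scene",back(S,s((405,98))[0],.116), "pred px",proj(T,place(q,H)),t((103,207),(86,360)))
for z in(.030,.032): print("pendant",back(T,t((286,484))[0],z),back(S,s((170,188))[0],z),"loop",back(T,t((271,524))[0],.028))
pt=np.array([[378,229],[433,211],[456,268],[406,288]])
w=np.array([back(T,p,.05) for p in pt]);print("basket",w.round(3).tolist(),w.mean(0),"sides",np.linalg.norm(w-np.roll(w,-1,0),axis=1),"scene px",proj(S,w).round(0).tolist())
for n,p,z in(("bead",(416,137),.034),("brass",(119,240),.032),("jar",(147,144),.06),("pl",(290,97),.01)): print(n,back(T,p,z).round(3))
E
```

```text
press [ 0.5723 -0.0271 -0.0982] [[-1.3, 0.6], [1.0, 0.7], [-0.6, -1.2], [0.8, -0.4]]
press [ 0.5756 -0.0285 -0.1122] [[0.5, -0.7], [-1.0, -0.1], [1.4, 0.1], [-0.6, 0.3]]
press [ 0.5737 -0.0277 -0.1057] [[-1.5, -0.3], [0.8, 0.1], [-0.1, -2.0], [1.3, -0.9], [-0.0, -1.3], [-1.4, -0.5], [1.4, -0.9], [-0.5, -0.5]]
lever mid pred [[0.54633599 0.06466185 0.116     ]] pin [[ 0.57374219 -0.02774433  0.116     ]]
handle top view [0.54542779 0.06471864 0.116     ] scene [0.54248987 0.06832073 0.116     ] pred px [[240.7925573  197.28956241]
 [237.28002441 223.85211891]] [[240.2 196. ]
 [236.8 226.6]]
pendant [ 0.46677484 -0.01091175  0.03      ] [ 0.46795406 -0.01171583  0.03      ] loop [ 0.449739   -0.00486255  0.028     ]
pendant [ 0.46682467 -0.01088833  0.032     ] [ 0.46963151 -0.01242141  0.032     ] loop [ 0.449739   -0.00486255  0.028     ]
basket [[0.517, -0.221, 0.05], [0.557, -0.337, 0.05], [0.44, -0.383, 0.05], [0.397, -0.279, 0.05]] [ 0.47778824 -0.30530606  0.05      ] sides [0.12262455 0.12652336 0.11294399 0.13369245] scene px [[167.0, 253.0], [114.0, 293.0], [77.0, 258.0], [123.0, 224.0]]
bead [ 0.719 -0.309  0.034]
brass [0.485 0.323 0.032]
jar [0.686 0.265 0.06 ]
pl [ 0.811 -0.035  0.01 ]
```

```bash
python3 -m inch '[[[8.16,22.24,-3,-0.78,55],[8.16,22.24,-3,-0.78,55],[8.16,22.24,-3,-0.78,55],[8.16,22.24,-3,-0.78,55],[8.16,22.24,-3,-0.78,55],[8.16,22.24,-3,-0.78,55],[8.16,22.24,-3,-0.78,55],[8.16,22.24,-3,-0.78,55],[8.16,22.24,-3,-0.78,55],[8.16,22.24,-3,-0.78,55]]]'
```

```text
time_s: 1.1
position: [0.4319, -0.1062, 0.3426]
ee_rot: [0.0, 0.985, -0.172, 0.0]
ft_force: [0.7, -0.8, 0.1]
width: 0.0549
finger_force: 0.0
```

```bash
python3 -m inch '[[[1.2,3.3,-0.5,0,55],[1.2,3.3,-0.5,0,55],[1.2,3.3,-0.5,0,55],[1.2,3.3,-0.5,0,55],[1.2,3.3,-0.5,0,55],[1.2,3.3,-0.5,0,55]]]'
python3 - <<'E'
from rig import *
import cv2
im=imaging.get_image("wrist"); cv2.imwrite("pics/w1.png",im); print(get_obs()['position'],imaging.camera_model("wrist"))
E
```

```text
time_s: 1.7
position: [0.4614, -0.0266, 0.3304]
ee_rot: [0.0, 0.985, -0.173, -0.0]
ft_force: [-0.4, -0.1, 0.4]
width: 0.0553
finger_force: 0.0
[ 0.46143762 -0.02664062  0.33044482] {'fov_y': 68.47829969609695, 'cx': 275.0268756244741, 'cy': 209.20085894082393, 'R': array([[-3.39068817e-01, -9.40761161e-01,  8.80877001e-04],
       [-9.08233646e-01,  3.27589066e-01,  2.60378663e-01],
       [-2.45242699e-01,  8.74862431e-02, -9.65506176e-01]]), 't': array([0.13059582, 0.41328289, 0.42168595])}
```

View pics/w1.png

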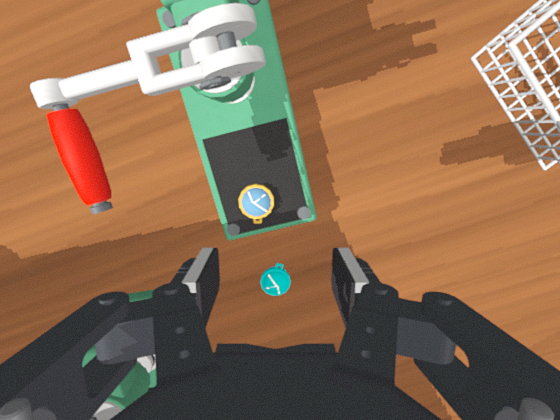

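The wrist view shows the cracked pendant at (257,202) with its loop at (258,221). The red sleeve runs from (60,108) to (99,205).

Run:
```python
from h import *
W=cam("wrist")
print("pend",back(W,(257,201.5),.030),"loop",back(W,(257.5,221),.028),"handle",back(W,(60,109),.116),back(W,(99,206),.116),back(W,(79.5,157.5),.116))
C=np.array([[-.14,.045,.022],[-.14,-.045,.022]])
print("front corners",back(W,(228,240),.022),back(W,(316,219),.022))
print(place([.573,-.0275,-.102],[[-.14,.045,.022],[-.14,-.045,.022],[-.037,.089,.116],[-.063,.089,.116]]))
```

```text
pend [ 0.46685536 -0.01220396  0.03      ] loop [ 0.44900429 -0.00583479  0.028     ] handle [0.57297974 0.06173055 0.116     ] [0.51502876 0.0681203  0.116     ] [0.54518037 0.06479575 0.116     ]
front corners [0.43914186 0.02839483 0.022     ] [ 0.43056105 -0.05725521  0.022     ]
[[ 0.43830969  0.03152136  0.022     ]
 [ 0.4291456  -0.05801086  0.022     ]
 [ 0.54525457  0.06480488  0.116     ]
 [ 0.51938971  0.06745229  0.116     ]]
```

```bash
python3 -m inch '[[[0.22,0.59,0,0,55],[0.22,0.59,-1.5,0,55],[0.22,0.59,-3,0,55],[0.22,0.59,-4.4,0,55],[0.22,0.59,-4.4,0,55],[0.22,0.59,-4.4,0,55],[0.22,0.59,-4.4,0,55]]]'
```

```text
time_s: 2.45
position: [0.468, -0.0113, 0.2219]
ee_rot: [-0.0, 0.985, -0.172, 0.001]
ft_force: [-0.5, 0.5, -0.3]
width: 0.0548
finger_force: 0.0
```

```bash
python3 -m inch '[[[-0.04,-0.02,-0.5,0,45],[-0.04,-0.02,-0.8,0,45],[-0.04,-0.02,-1.0,0,45],[-0.04,-0.02,-1.0,0,45],[-0.04,-0.02,-1.0,0,45],[-0.04,-0.02,-1.0,0,45]]]'
```

```text
time_s: 3.05
position: [0.4664, -0.0113, 0.1957]
ee_rot: [-0.0, 0.985, -0.172, 0.0]
ft_force: [-0.5, -0.4, -0.4]
width: 0.0448
finger_force: 0.0
```

```bash
python3 -m inch '[[[0,0,0.04,0,38],[0,0,0.04,0,34],[0,0,0.04,0,25],[0,0,0.04,0,20],[0,0,0.04,0,20],[0,0,0.04,0,20],[0,0,0.04,0,20],[0,0,0.04,0,20]]]'
```

```text
time_s: 3.85
position: [0.4667, -0.0113, 0.1973]
ee_rot: [-0.0, 0.985, -0.172, 0.001]
ft_force: [-2.0, 0.2, 13.6]
width: 0.0278
finger_force: 60.7
```

```bash
python3 -m inch '[[[0,0,0,0,42],[0,0,0,0,42],[0,0,-0.08,0,42],[0,0,-0.16,0,42],[0,0,-0.16,0,42],[0,0,-0.16,0,42]]]'
python3 - <<'E'
from rig import *
import cv2
im=imaging.get_image("wrist"); cv2.imwrite("pics/w2.png",im); print(get_obs()['position'],get_obs()['ft_force'])
E
```

```text
time_s: 4.45
position: [0.4663, -0.0113, 0.1954]
ee_rot: [-0.0, 0.985, -0.172, 0.0]
ft_force: [-14.5, 1.1, 62.3]
width: 0.0421
finger_force: 31.5
[ 0.46629784 -0.01134075  0.19536107] [-15.02531063   0.5251823   62.84600552]
```

View pics/w2.png

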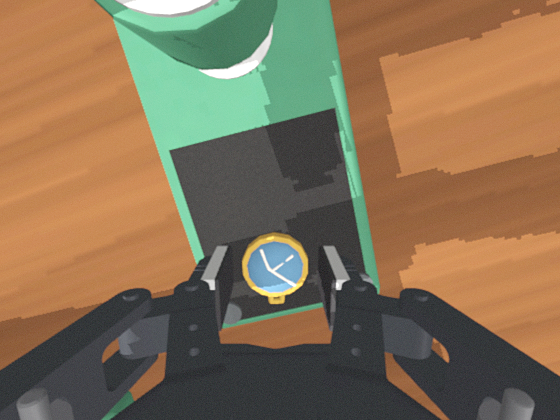

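The pendant is still flat, at (275,266), but it lies a little ahead of the pads, and the tips are pressing on the table. I'll back off and measure again.

```bash
python3 -m inch '[[[0,0,0.15,0,42],[0,0,0.16,0,42],[0,0,0.16,0,42]]]'
python3 - <<'E'
from h import *
from rig import get_obs
import cv2
im=imaging.get_image("wrist"); W=cam("wrist"); cv2.imwrite("pics/w3.png",im)
hsv=cv2.cvtColor(im,cv2.COLOR_BGR2HSV); m=cv2.inRange(hsv,(18,120,90),(32,255,255)); m[:220]=0; m[:, :200]=0; m[:,350:]=0; m[310:]=0
pts=cv2.findNonZero(m); c,r=cv2.minEnclosingCircle(pts); print(len(pts),c,r,cv2.boundingRect(pts))
hull=cv2.convexHull(pts[pts[:,0,1]<290]); print(cv2.fitEllipse(hull))
e=cv2.fitEllipse(hull)[0]; o=get_obs(); print(back(W,e,.030),o['position'],o['ft_force'])
print("grasp pt px",proj(W,o['position']-[0,0,.163]), "tips", proj(W,o['position']-[0,0,.171]))
E
```

```text
time_s: 4.8
position: [0.4661, -0.0113, 0.1961]
ee_rot: [0.0, 0.985, -0.172, -0.0]
ft_force: [-0.3, 0.4, -0.0]
width: 0.042
finger_force: 0.0
1182 (274.6653747558594, 266.8288269042969) 35.92791748046875 (242, 231, 66, 72)
((274.54827880859375, 263.4129333496094), (64.58788299560547, 66.91464233398438), 91.92335510253906)
[ 0.4682807  -0.01260202  0.03      ] [ 0.46604608 -0.01133939  0.19592797] [-0.43345797  0.52970776 -0.30397026]
grasp pt px [[273.61912551 271.07086824]] tips [[273.67491658 263.70090901]]
```

```bash
python3 -m inch '[[[0.06,-0.04,0.08,0,40],[0.06,-0.04,0.1,0,36],[0.06,-0.04,0.1,0,28],[0.06,-0.04,0.1,0,20],[0.06,-0.04,0.1,0,20],[0.06,-0.04,0.1,0,20],[0.06,-0.04,0.1,0,20]]]'
```

```text
time_s: 5.55
position: [0.4678, -0.0124, 0.1991]
ee_rot: [0.0, 0.985, -0.172, 0.0]
ft_force: [-1.8, -0.8, 9.0]
width: 0.0268
finger_force: 58.5
```

```bash
python3 -m inch '[[[0,0,0.1,0,20],[0,0,0.2,0,20],[0,0,0.4,0,20],[0,0,0.4,0,20]]]'
python3 - <<'E'
from rig import *
import cv2
im=imaging.get_image("wrist"); cv2.imwrite("pics/w4.png",cv2.resize(im[200:340,170:380],None,fx=3,fy=3))
E
```

```text
time_s: 5.95
position: [0.4679, -0.0123, 0.2094]
ee_rot: [-0.0, 0.985, -0.172, 0.0]
ft_force: [-0.1, -0.2, -0.8]
width: 0.027
finger_force: 59.1
```

View pics/w4.png

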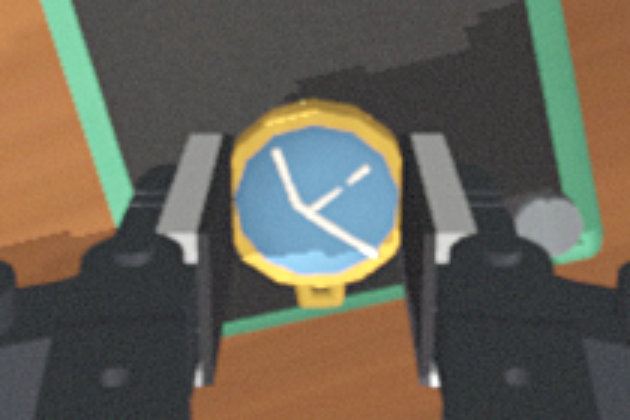

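The pendant is held flat and clear of the table. Next I carry it over the basket.

```bash
python3 -m inch '[[[0,0,1.5,0,20],[0,0,3,0,20],[0.1,-2,3.6,0,20],[0.2,-4,3.6,0,20],[0.3,-6,3.6,0,20],[0.4,-8,3.6,0,20],[0.4,-9.8,3.6,0,20],[0.4,-11.2,3.6,0,20],[0.4,-11.7,3.6,0,20],[0.4,-11.7,3.6,0,20]]]'
python3 -m inch '[[[0,0,0,0,20],[0,0,0,0,20],[0,0,0,0,20]]]'
python3 - <<'E'
from rig import *
import cv2
im=imaging.get_image("wrist"); cv2.imwrite("pics/w5.png",im)
E
```

```text
time_s: 7.0
position: [0.4774, -0.3061, 0.2985]
ee_rot: [-0.0, 0.985, -0.173, -0.0]
ft_force: [0.4, 0.0, 0.0]
width: 0.0269
finger_force: 59.3
time_s: 7.3
position: [0.4778, -0.3035, 0.2988]
ee_rot: [-0.0, 0.985, -0.171, -0.0]
ft_force: [0.8, 0.6, 0.2]
width: 0.0272
finger_force: 59.3
```

View pics/w5.png

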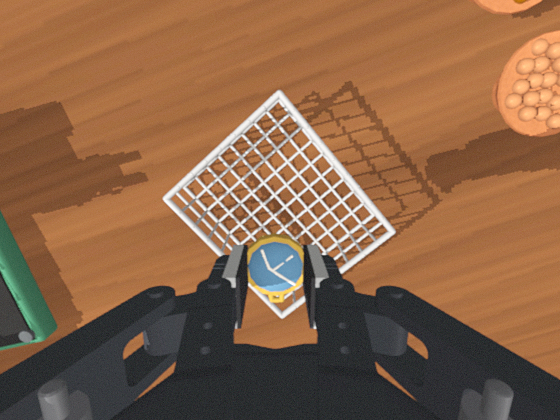

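The rim corners are at (280,92), (396,230), (282,317) and (164,198), with the pendant held at (276,265).

Run:
```python
from h import *
W=cam("wrist"); w=np.array([back(W,p,.05) for p in((280,92),(396,230),(282,317),(164,198))])
print(w.round(3).tolist(),w.mean(0),np.linalg.norm(w-np.roll(w,-1,0),axis=1))
```

```text
[[0.559, -0.337, 0.05], [0.439, -0.386, 0.05], [0.397, -0.282, 0.05], [0.519, -0.234, 0.05]] [ 0.47848472 -0.30956672  0.05      ] [0.12987814 0.11238365 0.13082675 0.1104607 ]
```

```bash
python3 -m inch '[[[0.02,-0.22,-1.2,0,20],[0.02,-0.22,-2.6,0,20],[0.02,-0.22,-3.5,0,20],[0.02,-0.22,-4,0,20],[0.02,-0.22,-4.1,0,20],[0.02,-0.22,-4.1,0,20],[0.02,-0.22,-4.1,0,20],[0.02,-0.22,-4.1,0,40],[0.02,-0.22,-4.1,0,48],[0.02,-0.22,-4.1,0,48]]]'
python3 -m inch '[[[0,0,0,0,48],[0,0,0,0,48],[0,0,1,0,48],[0,0,2.5,0,48],[0,0,4,0,48],[0,0,4,0,48]]]'
python3 - <<'E'
from rig import *
import cv2
im=imaging.get_image("wrist"); cv2.imwrite("pics/w6.png",im)
E
```

```text
time_s: 8.35
position: [0.4784, -0.3105, 0.1969]
ee_rot: [0.0, 0.985, -0.172, 0.0]
ft_force: [-0.1, 0.2, 0.6]
width: 0.0478
finger_force: 0.0
time_s: 8.95
position: [0.4797, -0.3114, 0.3011]
ee_rot: [0.002, 0.985, -0.172, 0.004]
ft_force: [0.5, -0.6, 0.0]
width: 0.0478
finger_force: 0.0
```

View pics/w6.png

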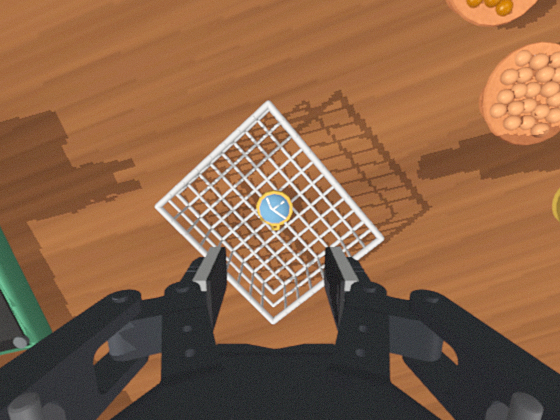

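The pendant lies in the middle of the basket floor, at (275,209). Next is the lever.

```bash
python3 -m inch '[[[0,0,1.5,0,50],[0.5,1,2.2,0.1,50],[0.9,3,2.2,0.2,50],[1.3,5,2.2,0.24,50],[1.7,7,2.2,0.24,50],[2.1,9,2.2,0.24,50],[2.5,11,2.2,0.24,50],[2.67,13,2.2,0.24,50],[2.67,14.5,2.2,0.24,50],[2.67,15,2.2,0.24,50]]]'
python3 -m inch '[[[0,0,0,0,50],[0,0,0,0,50],[0,0,0,0,50],[0,0,0,0,50]]]'
```

```text
time_s: 10.0
position: [0.5444, 0.0681, 0.35]
ee_rot: [-0.0, 0.999, -0.051, -0.001]
ft_force: [-0.6, 0.3, 0.4]
width: 0.0501
finger_force: 0.0
time_s: 10.4
position: [0.545, 0.0633, 0.3512]
ee_rot: [0.0, 0.999, -0.053, -0.0]
ft_force: [0.1, 0.5, -1.4]
width: 0.0501
finger_force: 0.0
```

```bash
python3 - <<'E'
from h import *
import cv2
im=imaging.get_image("wrist"); W=cam("wrist"); h=cv2.cvtColor(im,cv2.COLOR_BGR2HSV)
m=cv2.inRange(h,(0,170,90),(6,255,255))|cv2.inRange(h,(174,170,90),(180,255,255))
n,l,s,c=cv2.connectedComponentsWithStats(m); 
for k in range(1,n):
    if s[k,4]>200: print(s[k],back(W,c[k],.118))
E
python3 -m inch '[[[0,0.06,-1,0,45],[0,0.06,-2,0,45],[0,0.06,-3,0,45],[0,0.06,-3.28,0,45],[0,0.06,-3.28,0,45],[0,0.06,-3.28,0,45]]]'
```

```text
[ 258  185   29   79 1970] [0.54590515 0.06468667 0.118     ]
time_s: 11.05
position: [0.5455, 0.0659, 0.2702]
ee_rot: [-0.0, 0.999, -0.053, 0.001]
ft_force: [-0.0, 0.4, -0.6]
width: 0.0449
finger_force: 0.0
```

```bash
python3 -m inch '[[[0,0,0,0,30],[0,0,0,0,20],[0,0,0,0,10],[0,0,0,0,10],[0,0,0,0,10],[0,0,0,0,10],[0,0,0,0,10],[0,0,0,0,10]]]'
python3 - <<'E'
import numpy as np
from rig import get_obs
o=get_obs();print(o['position'],o['ft_force'])
u=np.array([np.sin(.102),np.cos(.102)])
for a in np.arange(.1,1.58,.1).tolist()+[1.571]:
    d=-(1-np.cos(a))*.089*u; print(round(a,2),(d/.025).round(2),round((.089+.012)*np.sin(a)/.025,2))
E
```

```text
time_s: 11.85
position: [0.5454, 0.0657, 0.2702]
ee_rot: [0.0, 0.999, -0.052, 0.001]
ft_force: [-0.9, -5.6, 3.2]
width: 0.0174
finger_force: 58.4
[0.54538926 0.06571542 0.27018475] [-0.93739256 -5.57882061  3.22711939]
0.1 [-0.   -0.02] 0.4
0.2 [-0.01 -0.07] 0.8
0.3 [-0.02 -0.16] 1.19
0.4 [-0.03 -0.28] 1.57
0.5 [-0.04 -0.43] 1.94
0.6 [-0.06 -0.62] 2.28
0.7 [-0.09 -0.83] 2.6
0.8 [-0.11 -1.07] 2.9
0.9 [-0.14 -1.34] 3.16
1.0 [-0.17 -1.63] 3.4
1.1 [-0.2  -1.94] 3.6
1.2 [-0.23 -2.26] 3.77
1.3 [-0.27 -2.59] 3.89
1.4 [-0.3  -2.94] 3.98
1.5 [-0.34 -3.29] 4.03
1.57 [-0.36 -3.54] 4.04
```

```bash
python3 -m inch '[[[0,-0.04,0.4,0,10],[-0.01,-0.1,0.8,0,10],[-0.02,-0.18,1.19,0,10],[-0.03,-0.3,1.57,0,10],[-0.04,-0.45,1.94,0,10],[-0.06,-0.64,2.28,0,10],[-0.09,-0.85,2.6,0,10],[-0.11,-1.09,2.9,0,10],[-0.11,-1.09,2.9,0,10],[-0.11,-1.09,2.9,0,10]]]'
```

```text
time_s: 12.85
position: [0.5424, 0.0391, 0.3424]
ee_rot: [-0.001, 0.999, -0.053, 0.001]
ft_force: [4.8, 3.7, -1.5]
width: 0.0172
finger_force: 59.1
```

```bash
python3 -m inch '[[[-0.03,-0.27,0.26,0,10],[-0.06,-0.56,0.5,0,10],[-0.09,-0.87,0.7,0,10],[-0.12,-1.19,0.87,0,10],[-0.16,-1.52,0.99,0,10],[-0.19,-1.87,1.08,0,10],[-0.23,-2.22,1.13,0,10],[-0.25,-2.47,1.14,0,10],[-0.25,-2.47,1.14,0,10],[-0.25,-2.47,1.14,0,10]]]'
python3 -m inch '[[[0,0,0,0,10],[0,0,0,0,10],[0,0,0,0,10],[0,0,0,0,10]]]'
python3 - <<'E'
from rig import *
import cv2, numpy as np
a=imaging.get_image("scene");b=imaging.get_image("top")
cv2.imwrite("pics/f.png",np.hstack([cv2.resize(a[140:300,180:340],None,fx=2.4,fy=2.4),cv2.resize(b[140:300,190:350],None,fx=2.4,fy=2.4)]))
E
```

```text
time_s: 13.85
position: [0.5361, -0.0228, 0.3718]
ee_rot: [-0.0, 0.999, -0.053, 0.001]
ft_force: [-1.0, 1.7, 11.2]
width: 0.0174
finger_force: 60.5
time_s: 14.25
position: [0.5361, -0.0225, 0.3718]
ee_rot: [-0.0, 0.999, -0.053, 0.001]
ft_force: [-1.2, 2.3, 10.9]
width: 0.0169
finger_force: 60.5
```

View pics/f.png

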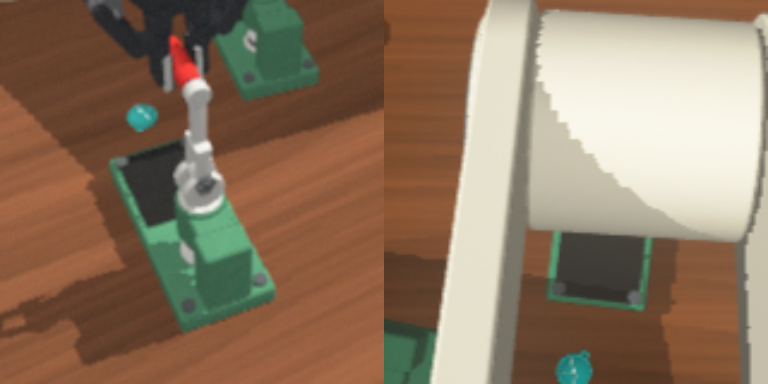

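The lever stands straight up in the fingers with the red sleeve pinched, and the measured y (-0.0225) matches the pin line (-0.024). The table is empty, so I'm handing in.

```bash
python3 -c "
from rig import hand_in; print(hand_in())"
```

```text
the job is handed in; nothing more can be done
None
```

I dropped the cracked pendant into the wire basket and swung the press lever straight up. The gripper is still holding it there, and the job was handed in at about 14 s of the 48 s allowed; no verdict came back.

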